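# Clamp a sample-tube rack on a bench mixer by its turnbuckle

## Robot

A 6-joint arm with a two-finger parallel gripper is mounted at the origin on the work surface. World frame = base frame: x ahead of the robot, y to its left, z up, the work surface at z = 0. Lengths are in mm, angles in rad, forces in N, time in s.
With the tool pointing down it reaches from about 275 to 825 mm from the base axis. Payload 5.2 kg.
Tool frame: the origin (TCP) lies at the very end of the fingers, on their centre line; the grasp point (between the pads) lies 19 mm behind it; z points along the fingers, y is the direction in which the jaws open and shut (so a half turn about z gives the same grasp; the last joint's range is limited). The gripper opens to 93 mm and grips with 3 to 60 N. Pads are 15 mm wide; open, the fingers measure 128 mm over their backs; the gripper's body (75 mm by 188 mm) begins 65 mm behind the grasp point.
Start: joints at [1.06, 0.259, 1.535, -0, 1.348, -0.203], TCP at [166.607, 524.163, 218.653] pointing down, gripper open.
Joint ranges: [-3.14, 3.14], [-0.91, 2.08], [0.19, 2.58], [-1.22, 4.36], [0.22, 2.71], [-3.12, 3.12]. Speed limits (rad/s): [2.57, 2.57, 3.14, 3.14, 3.14, 3.14].

## Interface

Orientations are given as [roll, pitch, yaw] about the fixed x, y, z axes, in that order (R = Rz(yaw) Ry(pitch) Rx(roll)).
In Python, from bench import robot gives the robot as it stands. The module is installed in compiled form; this text tells all that it offers. Calls block until the motion is done:
- robot.move_ptp(position, orientation): joint-space move of the TCP to a pose.
- robot.move_linear(position, ori=None, speed=150, f_stop=None): straight line of the TCP; ori=None keeps the orientation; speed is the mean speed in mm/s. With f_stop (N) it stops when the force on the tool has changed by that much, and returns True; else False.
- robot.move_j(angles): joint-space move.
- robot.move_gripper(opening): opening from 0.0 (shut) to 1.0 (fully open); the grip force is fixed at half the most; returns when the fingers have stopped.
- robot.sleep(seconds).
- robot.inverse_kinematics(position, orientation): joint angles nearest the present ones, or None.
- robot.get_image(name): name is "scene" or "top"; returns a dict with "img" (384x512x3 uint8, blue, green, red), "fovy" (degrees; the focal length in pixels is half the picture's height over the tangent of half this angle, whatever the lens; pixels are square), "cx", "cy" (the principal point, pixels), "eye" and "orientation" of the camera in the world. Camera axes: x right, y down, z forward; pixel columns grow to the right and rows downward; lengths in mm; the calibration is good to about 2 mm. A picture is of the moment at which its call begins. There is no depth.
A pose or a line that the arm cannot do raises robot.MotionError and nothing moves.
- robot.hand_in(): hands the job in, once; it reports no verdict.
Readings, each from a call of its own:
- robot.current_t(): time.
- robot.current_qpos(): joint angles.
- robot.current_joint_vel(): joint speeds.
- robot.current_joint_efforts(): joint torques, N m.
- robot.current_tcp_pos(): TCP position.
- robot.current_eef_rot(): TCP orientation.
- robot.current_contact_force(): force on the tool from outside, world axes, zero at the start.
- robot.current_ft_torque(): the same for the moment, N m.
- robot.current_gripper_width(): opening from 0.0 (shut) to 1.0 (fully open).
Only numpy, scipy, OpenCV 4.12 (cv2) and the standard library are available. Lean on these libraries where they do the work, as an engineer would, in place of code of your own. Each camera call takes 0.05 s, during which the arm holds its last target.

## Task

Slide the tube rack on the mixer's platform fully home against the back stop, keeping it on the platform, then turn the turnbuckle by its ball-ended spokes so that both jaws draw in and hold the rack snugly between them. Tighten by feel: stop soon after the turning gets clearly heavier, because too much squeeze cracks the rack. Leave the rack clamped and still, and do not disturb the jar, the tray and the empty rack beside the mixer.

Things in the scene. Friction and masses are not known exactly. Their poses are not given: they have to be found in the camera images.
- clamp: White bench mixer with a metal platform, fixed, 380 x 300 mm, platform top 60 mm above the bench. Origin on the bench; x points from the turnbuckle side to the back stop, y to the left jaw, z up. Platform spans x -212 to 163 mm, y -150 to 150.
- stop_face (a point): Middle of the face of the back stop, an upright plate across the platform's +x side, 220 mm wide, 60 mm above the platform; face at clamp x = 130 mm.
- axle (a point): Centre of the steel turnbuckle body, on its axis, horizontal along clamp y, at clamp (-145, 0, 132) mm. Body 80 mm long, radius 14 mm at most. In its middle plane (clamp y = 0) swing four spokes at right angles, 10 mm thick, with black ball ends. Upper spokes can be pushed by shut fingers pointing down. The carriages beside it reach 20 mm above the axis.
- spoke_ball (a point): Centre of one of the four balls, 18 mm across, 55 mm from the axle (straight above it when the turnbuckle reads 0). Free turning takes about 0.24 N m (4.4 N on a ball, square to the spoke). With both jaws bearing, each further 0.01 N m adds about 0.9 N of squeeze. Good is 0.40 to 0.58 N m in all (7 to 10.5 N on a ball); over 0.68 N m (12.4 N) the rack cracks.
- turnbuckle (a joint): Body angle, rad. At each quarter turn one spoke points straight up. Grows and tightens as the body's top moves toward the back stop. Range -0.1 to 5.3, starts 0.3 to 1.3, stays where left. Each jaw draws in 5.7 mm per rad. Both jaws bear on the rack from somewhere between 2.4 and 4.4, not known beforehand; from there torque rises about 1 N m per rad.
- jaw_left: Left steel carriage with threaded rod, jaw arm and black rubber pad; slides along clamp y. Origin on the axis line at the carriage's inner face, 80 mm from the middle when the turnbuckle is at 0. The pad, 130 x 34 mm (clamp x -25 to 105, 5 to 39 mm above the platform), stands 0 to 11 mm further in than that face, set by hand, not measured.
- jaw_right: Right carriage, mirror image of the left one, moving oppositely; its pad is set separately.
- rack: The loose black tube rack; origin under its centre, x toward the back stop, z up. Box 160 (x) x 110 (y) x 60 mm tall, 0.35 to 0.65 kg; capped tubes in rows at x = +-45 and +-66 mm reach 80 mm above the underside. Starts on the platform between the jaws, 22 to 40 mm short of the stop, a little askew. Sliding it takes about 1 to 4 N.
- rack_mid (a point): Middle of the rack's box, 30 mm above its underside. When the rack is fully home, its +x face on the stop, this point is at clamp x = 50 mm.
- rack_handle (a point): Grip point on the rack's upright handle plate, straight above rack_mid, 108 mm above the rack's underside. The plate is 12 mm thick (rack x), 60 mm wide (rack y), from 60 to 130 mm above the underside, 30 mm clear of tubes on both x sides.
- empty_rack: Bystander: empty low black rack 90 x 160 x 45 mm on the bench left of the mixer; origin under its centre. Leave alone.
- sample_jar: Bystander: clear jar with white cap, 52 mm across, 70 mm tall, right of the mixer; origin under its centre. Leave alone.
- swab_tray: Bystander: small white open tray 100 x 70 x 30 mm, right of the mixer; origin under its centre. Leave alone.
Things that resemble listed ones, but are neither listed nor needed, are in the scene too. Of the things shaped like the rack, the black one is meant.

How it is judged:
By the outcome, as a careful person would: the job done as asked, in the order asked, and still so for the second after the job is handed in, with the robot touching nothing.
It also fails if it takes over 72 s, if anything falls off the work surface, if the arm or the gripper's body presses on something with over 40 N, if the wrist force passes 120 N, or if a joint passes its speed limit or range.

## Working session

There is one attempt and no reset: what is moved stays moved. The work goes in short steps, each a Python script; the robot and the scene stay as the last script left them, time stands still between calls to the robot, and variables do not carry over. Pictures are saved under pics/ and viewed, and the job is handed in when it is done.

```bash
mkdir -p pics; ls; python3 - <<'E'
from bench import robot
import cv2
for n in("scene","top"):
    d=robot.get_image(n); cv2.imwrite(f"pics/{n}0.png",d["img"])
    print(n,d["fovy"],d["cx"],d["cy"],d["eye"],d["orientation"])
print(robot.current_t(),robot.current_contact_force(),robot.current_eef_rot())
E
```

```text
pics
scene 54.48761711144202 252.72411142375324 192.59434272720247 [ 990.87267112  364.94699044 1100.42062459] [-2.58326369e+00  4.59112904e-04  2.19512507e+00]
top 48.82016798722864 256.82251882551566 184.82936163719907 [ 352.36090014   32.32503971 1510.19316678] [-3.03076089 -0.00648586 -1.54600401]
0.1 [ 0.10049881 -1.1168707  -0.12514811] [-3.14000889e+00 -3.04778327e-04  2.83381654e+00]
```

View pics/scene0.png

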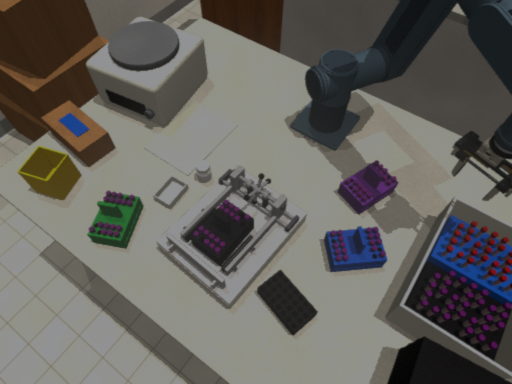

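View pics/top0.png

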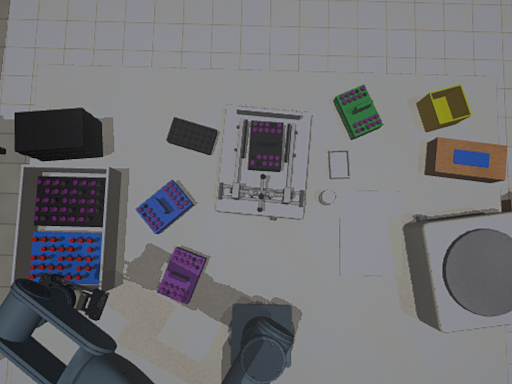

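The scene view has the mixer at about (232,230) with the black rack in it. In the top view the mixer spans (217–312, 105–218) and the rack is at (267,146). The turnbuckle is near (263,193), robot side, with the stop away from the robot. I'll zoom in.

```bash
python3 - <<'E'
import cv2
a=cv2.imread("pics/top0.png")[95:225,205:320]
cv2.imwrite("pics/topc.png",cv2.resize(cv2.convertScaleAbs(a,alpha=1.5),None,fx=4.6,fy=4.6,interpolation=cv2.INTER_CUBIC))
a=cv2.imread("pics/scene0.png")[160:305,150:315]
cv2.imwrite("pics/scenec.png",cv2.resize(cv2.convertScaleAbs(a,alpha=1.5),None,fx=4,fy=4,interpolation=cv2.INTER_CUBIC))
E
```

```text
(no output)
```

View pics/topc.png

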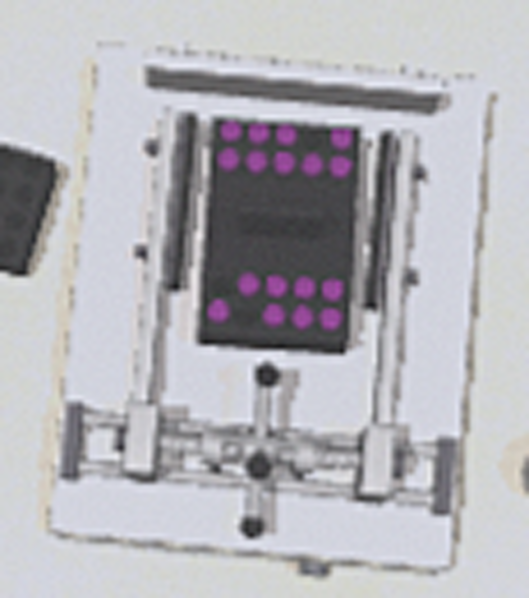

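View pics/scenec.png

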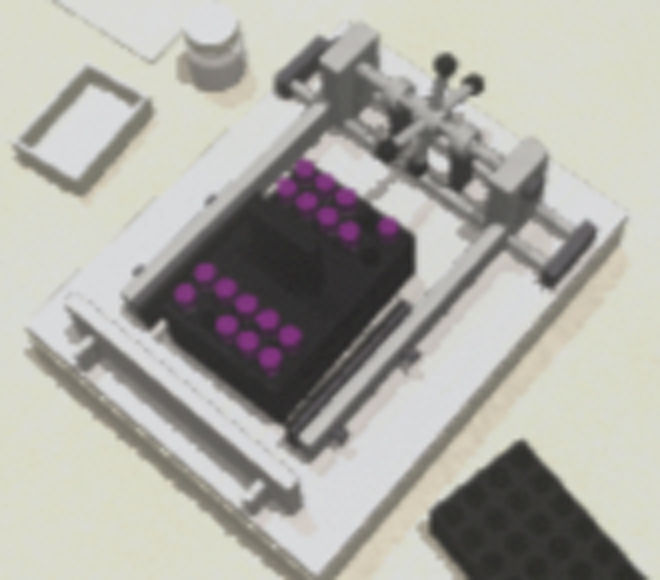

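```bash
cat > h.py <<'E'
import numpy as np,cv2
from scipy.spatial.transform import Rotation as Ro
def cam(d):
    f=192/np.tan(np.radians(d["fovy"]/2)); return f,np.array([d["cx"],d["cy"]]),np.array(d["eye"]),Ro.from_euler("xyz",d["orientation"]).as_matrix()
def ray(d,uv):
    f,c,e,R=cam(d); uv=np.atleast_2d(uv).astype(float)
    v=np.c_[(uv-c)/f,np.ones(len(uv))]@R.T; return e,v
def onz(d,uv,z):
    e,v=ray(d,uv); return e+v*((z-e[2])/v[:,2])[:,None]
def proj(d,p):
    f,c,e,R=cam(d); q=(np.atleast_2d(p)-e)@R; return q[:,:2]/q[:,2:]*f+c
def tri(d1,u1,d2,u2):
    A=np.zeros((3,3));b=np.zeros(3);L=[]
    for d,u in((d1,u1),(d2,u2)):
        e,v=ray(d,u); v=v[0]/np.linalg.norm(v[0]); P=np.eye(3)-np.outer(v,v); A+=P;b+=P@e; L.append((e,P))
    x=np.linalg.solve(A,b); return x,[round(float(np.linalg.norm(P@(x-e))),1) for e,P in L]
E
python3 - <<'E'
import pickle,numpy as np,cv2
from bench import robot
from h import *
D={n:robot.get_image(n) for n in("scene","top")}; pickle.dump(D,open("d0.pkl","wb"))
for n in D:
    hsv=cv2.cvtColor(D[n]["img"],cv2.COLOR_BGR2HSV)
    pts=[(225,200),(225,120),(300,205),(330,100),(210,200)] if n=="top" else [(170,245),(300,225),(240,280),(150,250)]
    print(n,[hsv[v,u].tolist() for u,v in pts])
    x0,y0,x1,y1=(205,95,325,230) if n=="top" else (145,150,320,310)
    m=np.zeros(hsv.shape[:2],np.uint8)
    m[y0:y1,x0:x1]=((hsv[...,1]<=22)&(hsv[...,2]>90))[y0:y1,x0:x1]*255
    cv2.imwrite(f"pics/m_{n}.png",cv2.resize(m[y0:y1,x0:x1],None,fx=4,fy=4,interpolation=0))
    mg=((abs(hsv[...,0].astype(int)-150)<12)&(hsv[...,1]>100)&(hsv[...,2]>60)).astype(np.uint8)
    mg[:y0]=0;mg[y1:]=0;mg[:,:x0]=0;mg[:,x1:]=0
    k,l,s,c=cv2.connectedComponentsWithStats(mg)
    print(n,k,[(s[i,4],c[i].round(1).tolist()) for i in range(1,k)])
    dk=((hsv[...,2]<60)).astype(np.uint8); dk[:y0]=0;dk[y1:]=0;dk[:,:x0]=0;dk[:,x1:]=0
    k,l,s,c=cv2.connectedComponentsWithStats(dk)
    print("dark",[(s[i,4],c[i].round(1).tolist()) for i in range(1,k) if s[i,4]>4])
E
```

```text
scene [[20, 6, 124], [21, 28, 90], [105, 3, 146], [30, 11, 145]]
scene 18 [(np.int32(13), [225.5, 201.8]), (np.int32(15), [221.4, 206.4]), (np.int32(14), [230.7, 205.2]), (np.int32(14), [235.9, 208.9]), (np.int32(16), [226.2, 209.7]), (np.int32(17), [231.4, 213.5]), (np.int32(17), [236.8, 217.2]), (np.int32(14), [246.5, 216.3]), (np.int32(18), [200.8, 227.5]), (np.int32(19), [195.8, 232.8]), (np.int32(19), [205.9, 231.4]), (np.int32(19), [211.1, 235.4]), (np.int32(20), [216.4, 239.4]), (np.int32(21), [206.1, 240.8]), (np.int32(20), [221.9, 243.3]), (np.int32(21), [211.4, 244.8]), (np.int32(21), [217.0, 249.0])]
dark [(np.int32(27), [226.6, 176.5]), (np.int32(18), [260.9, 175.9]), (np.int32(27), [232.9, 185.0]), (np.int32(24), [238.9, 183.1]), (np.int32(7), [268.3, 180.4]), (np.int32(10), [220.8, 181.7]), (np.int32(56), [248.0, 193.1]), (np.int32(19), [253.5, 201.5]), (np.int32(42), [264.6, 202.5]), (np.int32(2342), [221.3, 233.9]), (np.int32(31), [281.0, 210.0]), (np.int32(29), [274.2, 211.4]), (np.int32(29), [291.1, 225.7]), (np.int32(6), [233.2, 268.7]), (np.int32(1274), [282.5, 29
[... 235 characters left out ...]
15), [254.4, 129.1]), (np.int32(14), [260.3, 129.5]), (np.int32(16), [266.4, 129.8]), (np.int32(14), [272.4, 130.2]), (np.int32(16), [278.4, 130.8]), (np.int32(14), [258.5, 156.3]), (np.int32(16), [264.4, 156.8]), (np.int32(16), [270.5, 157.0]), (np.int32(15), [276.6, 157.4]), (np.int32(17), [252.0, 162.4]), (np.int32(19), [264.2, 163.0]), (np.int32(15), [270.3, 163.3]), (np.int32(17), [276.4, 163.9])]
dark [(np.int32(70), [244.3, 139.6]), (np.int32(1198), [265.1, 147.0]), (np.int32(65), [286.7, 143.2]), (np.int32(245), [209.3, 139.3]), (np.int32(5), [288.0, 157.0]), (np.int32(15), [262.7, 176.3]), (np.int32(20), [260.9, 196.0]), (np.int32(5), [285.0, 203.0]), (np.int32(13), [259.5, 209.2])]
```

```bash
cd pics; python3 -c "
import cv2,numpy as np
a=cv2.imread('m_top.png');b=cv2.imread('m_scene.png');b=cv2.resize(b,None,fx=.5,fy=.5)
h=max(a.shape[0],b.shape[0]);o=np.zeros((h,a.shape[1]+b.shape[1],3),np.uint8)+128;o[:a.shape[0],:a.shape[1]]=a;o[:b.shape[0],a.shape[1]:]=b;print(o.shape);cv2.imwrite('m2.png',o[:600,:800])"
```

```text
(540, 830, 3)
```

View pics/m2.png

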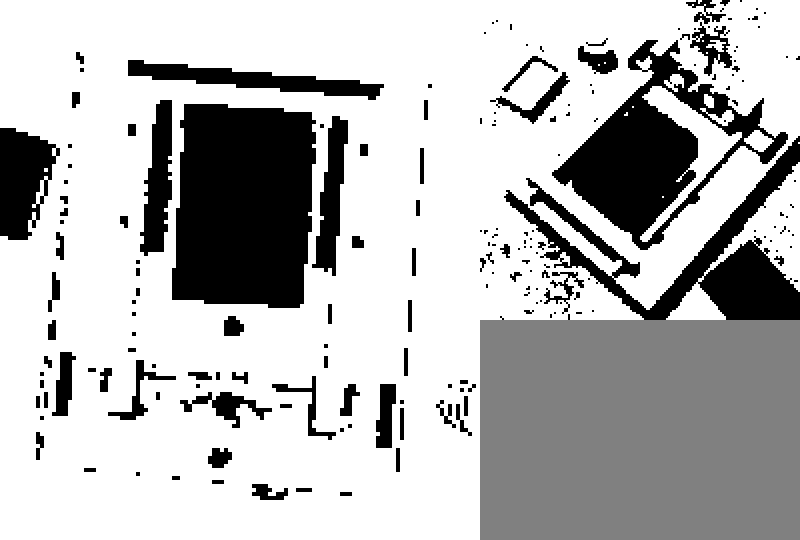

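Top view: the turnbuckle balls are at (262.7,176.3), (260.9,196.0) and (259.5,209.2), and the stop is a dark bar across the top. The middle ball is an upper one and leans toward the robot, so θ is about 1.2. Next I compute the poses.

```bash
python3 - <<'E'
import pickle
from h import *
from scipy.optimize import least_squares
D=pickle.load(open("d0.pkl","rb")); T,S=D["top"],D["scene"]
for a in [(262.7,176.3),(260.9,196.0),(259.5,209.2)]:
    for b in [(260.9,175.9),(268.3,180.4),(248,193.1),(253.5,201.5)]:
        x,r=tri(T,a,S,b); 
        if max(r)<12: print(a,b,x.round(1),r)
# stop strip
hsv=cv2.cvtColor(T["img"],cv2.COLOR_BGR2HSV)
m=((hsv[...,1]>22)|(hsv[...,2]<90)).astype(np.uint8)
sub=np.zeros_like(m); sub[105:122,234:304]=m[105:122,234:304]
k,l,s,c=cv2.connectedComponentsWithStats(sub); i=1+np.argmax(s[1:,4]); ys,xs=np.nonzero(l==i)
print("strip",s[i],c[i],cv2.minAreaRect(np.c_[xs,ys].astype(np.float32)))
lo=np.array([(u,ys[xs==u].max()+.5) for u in range(xs.min()+2,xs.max()-1)])
W=onz(T,lo,60); p=np.polyfit(W[:,1],W[:,0],1); print("stop base x=%.4f*y+%.1f"%tuple(p),"yrange",W[:,1].min(),W[:,1].max(),"yaw",-np.arctan(p[0]))
hi=np.array([(u,ys[xs==u].min()-.5) for u in range(xs.min()+2,xs.max()-1)])
W=onz(T,hi,120); p=np.polyfit(W[:,1],W[:,0],1); print("stop top x=%.4f*y+%.1f"%tuple(p),"yrange",W[:,1].min(),W[:,1].max())
# caps -> rack pose: cap tops z~140
caps=np.array([(254.5,123.0),(260.6,123.4),(266.6,123.6),(278.6,124.4),(254.4,129.1),(260.3,129.5),(266.4,129.8),(272.4,130.2),(278.4,130.8),(258.5,156.3),(264.4,156.8),(270.5,157.0),(276.6,157.4),(252.0,162.4),(264.2,163.0),(270.3,163.3),(276.4,163.9)])
W=onz(T,caps,138)
row=np.r_[[66]*4,[45]*5,[-45]*4,[-66]*4]
# columns index
col=np.r_[2,1,0,-2, 2,1,0,-1,-2, 1,0,-1,-2, 2,0,-1,-2]
def f(q):
    x,y,a,s=q; c_,s_=np.cos(a),np.sin(a); lx,ly=row,col*s
    return np.r_[x+c_*lx-s_*ly-W[:,0],y+s_*lx+c_*ly-W[:,1]]
r=least_squares(f,[650,0,0,20]); print("rack",r.x,"rms",np.sqrt((r.fun**2).mean()))
# scene check
caps2=np.array([(225.5,201.8),(236.8,217.2),(246.5,216.3),(195.8,232.8),(217,249)]); print(onz(S,caps2,138).round(1)); print(W[[16,13,3,0]].round(1))
# pads
print("pads",onz(T,[(244.3,139.6),(286.7,143.2)],85).round(1))
print("posts/handrails",onz(T,(np.array([(72,440),(442,475)])/4.6+[205,95]),132).round(1))
E
```

```text
(262.7, 176.3) (248, 193.1) [528.7  11.3 167. ] [2.4, 2.4]
(260.9, 196.0) (260.9, 175.9) [464.8  14.4 183.2] [0.8, 0.8]
(260.9, 196.0) (253.5, 201.5) [479.9   6.6  44.9] [5.9, 5.9]
(259.5, 209.2) (260.9, 175.9) [431.8   6.9 135.9] [11.2, 11.2]
(259.5, 209.2) (268.3, 180.4) [426.6  17.4 115.6] [1.2, 1.2]
strip [237 110  64  10 241] [267.9626556 114.4439834] ((268.3591613769531, 114.50243377685547), (63.28499221801758, 3.7958552837371826), 5.355824947357178)
stop base x=0.0691*y+757.3 yrange -111.91171275749767 95.78492987654714 yaw -0.06894411007682986
stop top x=0.0693*y+753.6 yrange -105.75059713818914 93.5666519702308
rack [ 6.43994981e+02  2.27141752e+00 -3.96103813e-02  1.99767961e+01] rms 0.33492897702501556
[[577.5 -34.  138. ]
 [599.4  25.  138. ]
 [580.4  46.2 138. ]
 [707.9 -39.5 138. ]
 [711.5  40.7 138. ]]
[[576.  -35.3 138. ]
 [578.9  44.9 138. ]
 [708.7 -40.  138. ]
 [711.4  40.  138. ]]
pads [[666.1  73.8  85. ]
 [657.3 -71.8  85. ]]
posts/handrails [[ 483.7  145.   132. ]
 [ 465.4 -118.5  132. ]]
```

```bash
cat >> h.py <<'E'
A=-0.067; STOP=np.array([755.5,-6.5])
ex=np.array([np.cos(A),np.sin(A)]); ey=np.array([-np.sin(A),np.cos(A)])
def cw(x,y,z): p=STOP+(x-130)*ex+y*ey; return [float(p[0]),float(p[1]),float(z)]
def wc(p): v=np.array(p[:2])-STOP; return np.array([v@ex+130,v@ey])
def down(yaw): return [np.pi,0.,float(yaw)]
def force(r,n=10,dt=.01):
    L=[]
    for _ in range(n): L.append(r.current_contact_force()); r.sleep(dt)
    return np.mean(L,0),np.std(L,0)
E
python3 - <<'E'
from bench import robot
from h import *
print(wc([644,2.3]),cw(-145,0,132))
for y in (np.pi/2,-np.pi/2):
    print(robot.inverse_kinematics([644,2.3,149],down(y-.04)), robot.inverse_kinematics(cw(-145,0,170),down(y+A+np.pi/2)))
robot.move_gripper(0.5)
robot.move_ptp([644,2.3,250],down(np.pi/2-.04))
print(robot.current_t(),robot.current_tcp_pos(),robot.current_eef_rot(),force(robot))
d=robot.get_image("scene");cv2.imwrite("pics/s1.png",cv2.resize(d["img"][100:310,130:330],None,fx=3,fy=3))
E
```

```text
[18.16100917  1.31534371] [481.11700663628585, 11.9112181228727, 132.0]
[-0.16933748  0.4747278   1.39035569  0.          1.27650916 -0.12933748] [-0.20755843  0.1758869   1.76720239  0.          1.19850336 -1.71135476]
[-1.69337482e-01  4.74727797e-01  1.39035569e+00 -4.44089210e-16
  1.27650916e+00  3.01225517e+00] [-2.07558434e-01  1.75886902e-01  1.76720239e+00 -4.44089210e-16
  1.19850336e+00  1.43023789e+00]
3.6083 [643.85575974   3.48997166 250.09671517] [ 3.14156383e+00 -3.12946422e-04  1.53239403e+00] (array([ 0.18906956,  0.24904028, -0.06917695]), array([0.23088946, 0.48645339, 0.4041898 ]))
```

View pics/s1.png

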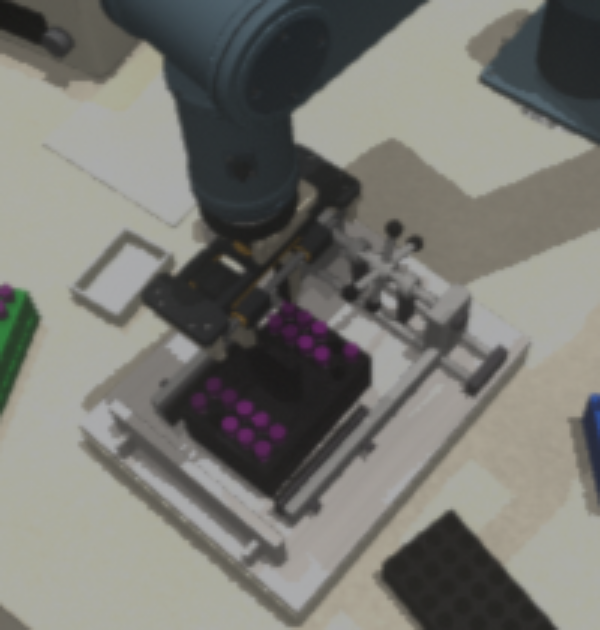

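The gripper is above the rack (handle at about (280,370) in the crop), with the fingers straddling along clamp x. Now I descend, grip and slide.

```bash
python3 - <<'E'
from bench import robot
from h import *
print(robot.move_linear([644,2.3,149],speed=80,f_stop=8)); print(robot.current_tcp_pos())
robot.move_gripper(0.0); print("w",robot.current_gripper_width()*93)
print(force(robot),robot.current_t())
p=cw(42,1.3,149); print(robot.move_linear(p,down(np.pi/2+A),speed=40,f_stop=12)); print(wc(robot.current_tcp_pos()),force(robot))
p=cw(58,1.3,149); print(robot.move_linear(p,speed=12,f_stop=8)); print(wc(robot.current_tcp_pos()),force(robot),robot.current_t())
d=robot.get_image("top");cv2.imwrite("pics/t2.png",cv2.resize(d["img"][95:225,205:320],None,fx=4.6,fy=4.6,interpolation=2))
E
```

```text
False
[644.40945198   2.24700039 149.69433766]
w 11.69316181359507
(array([-2.5080776 , -0.06134333,  1.13065046]), array([0.46797629, 0.41837335, 0.50064997])) 5.8833
False
[42.91087946  1.21309912] (array([1.94237794, 0.14299338, 0.10464364]), array([0.47422187, 0.33964884, 0.48320841]))
True
[47.87349828  1.47164043] (array([-0.39032241,  0.08014151,  4.3340509 ]), array([0.42519227, 0.34678554, 0.38975673])) 7.5
```

View pics/t2.png

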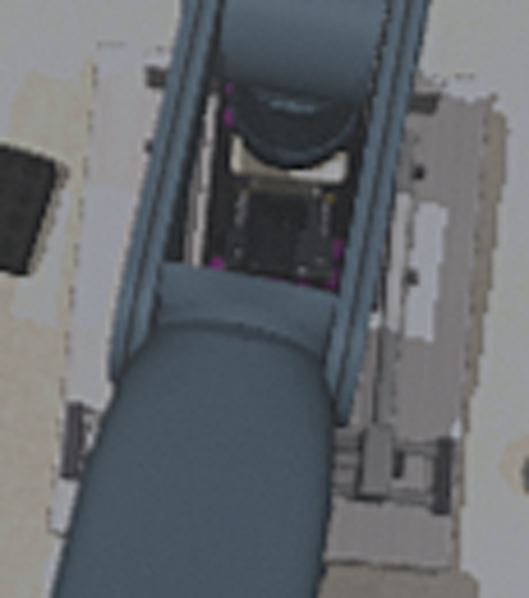

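```bash
python3 - <<'E'
from bench import robot
from h import *
for x in (49,50,51,52,53):
    r=robot.move_linear(cw(x,1.3,149),speed=10,f_stop=12); f,_=force(robot,6); print(x,r,wc(robot.current_tcp_pos()).round(2),f.round(1),robot.current_t())
    if r or -f[0]>9: break
E
```

```text
49 False [47.94  1.49] [-5.9  0.7  6.2] 7.9917
50 False [47.94  1.48] [-9.1  0.3  8.2] 8.2917
```

```bash
python3 - <<'E'
from bench import robot
from h import *
robot.move_gripper(0.5)
p=wc(robot.current_tcp_pos()); robot.move_linear(cw(p[0],p[1],215),speed=150)
Y=A if abs(0)==0 else 0
robot.move_ptp(cw(26.5,1.3,215),down(A))
robot.move_gripper(0.0)
print(robot.current_t(),robot.current_qpos())
d=robot.get_image("scene");cv2.imwrite("pics/s3.png",cv2.resize(d["img"][100:310,130:330],None,fx=3,fy=3))
E
```

```text
11.9 [-1.68023492e-01  4.45698749e-01  1.27232135e+00  3.11692708e-05
  1.42353386e+00  1.46976004e+00]
```

View pics/s3.png

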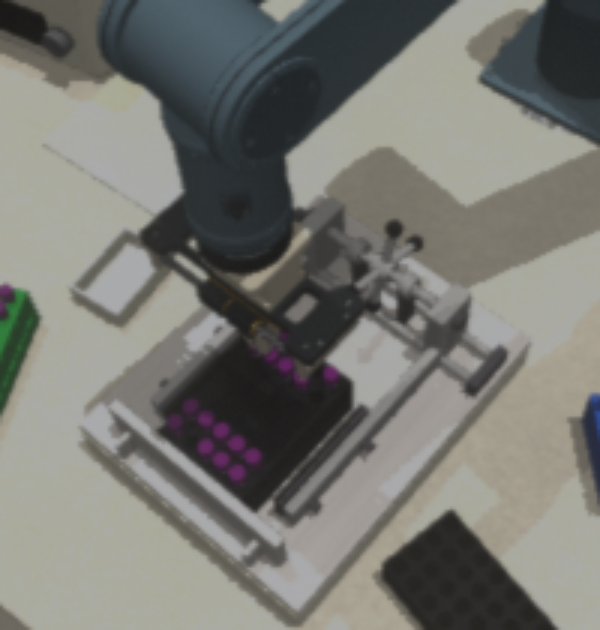

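The rack now sits against the stop (its far face near (165,435)–(260,505) in the crop). I'll nudge it at the handle base to square it up.

```bash
python3 - <<'E'
from bench import robot
from h import *
print(robot.move_linear(cw(25.5,1.3,130),speed=100,f_stop=6),robot.current_tcp_pos())
print(robot.move_linear(cw(44,1.3,130),speed=15,f_stop=5),wc(robot.current_tcp_pos()),force(robot,6)[0])
p=wc(robot.current_tcp_pos())
for i in range(4):
    robot.move_linear(cw(p[0]+.8*(i+1),1.3,130),speed=10,f_stop=9); f=force(robot,6)[0]; print(wc(robot.current_tcp_pos()).round(2),f.round(1))
    if f[0]<-6: break
robot.move_linear(cw(25.5,1.3,130),speed=60)
robot.move_linear(cw(25.5,1.3,225),speed=150)
robot.move_ptp(cw(-195,0,225),down(A))
print(robot.current_t())
D={n:robot.get_image(n) for n in("scene","top")}
import pickle;pickle.dump(D,open("d4.pkl","wb"))
o=np.hstack([cv2.resize(D["scene"]["img"][160:305,150:315],None,fx=2.4,fy=2.4,interpolation=2),cv2.resize(D["top"]["img"][95:225,205:320],(396,348),interpolation=2)]);cv2.imwrite("pics/b4.png",o)
E
```

```text
False [651.88828247   1.72181774 130.76320396]
True [32.27126378  1.31558015] [-0.13279826  0.01519316 -0.05567082]
[32.53  1.37] [-1.3  0.1 -0.9]
[32.42  1.36] [-5.   0.4  0.4]
[32.36  1.37] [-7.9 -0.2  2. ]
16.55
```

View pics/b4.png

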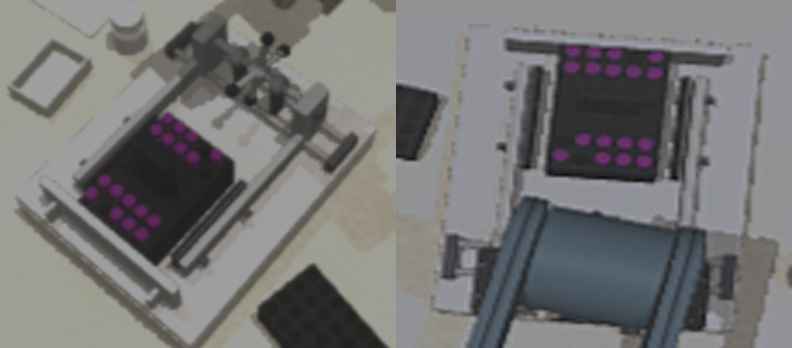

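```bash
cat >> h.py <<'E'
def rackpose(T,guess):
    from scipy.optimize import least_squares
    hsv=cv2.cvtColor(T["img"],cv2.COLOR_BGR2HSV)
    mg=((abs(hsv[...,0].astype(int)-150)<12)&(hsv[...,1]>100)&(hsv[...,2]>50)).astype(np.uint8)
    mg[:95]=0;mg[200:]=0;mg[:,:215]=0;mg[:,310:]=0
    k,l,s,c=cv2.connectedComponentsWithStats(mg); W=onz(T,c[1:][s[1:,4]>7],138)
    v=W[:,:2]-np.array(guess[:2]); lx=v@ex; ly=v@ey
    rows=np.array([66,45,-45,-66]); r=rows[np.argmin(abs(lx[:,None]-rows),1)]; q=np.round(ly/20)*20
    f=lambda p:np.r_[p[0]+np.cos(p[2])*r-np.sin(p[2])*q-W[:,0],p[1]+np.sin(p[2])*r+np.cos(p[2])*q-W[:,1]]
    o=least_squares(f,[guess[0],guess[1],A]); return o.x,len(W),np.sqrt((o.fun**2).mean())
E
python3 - <<'E'
import pickle
from h import *
D=pickle.load(open("d4.pkl","rb")); r=rackpose(D["top"],cw(48,1.3,0)); print(r,wc(r[0]))
E
```

```text
(array([ 6.75160168e+02,  4.37869978e-01, -6.76994518e-02]), 17, np.float64(0.3631510302622641)) [49.37593408  1.54356134]
```

The rack is flush: yaw −0.0677 against the clamp's −0.067, and x = 49.4 by camera against 50 when home. Now the first, free stroke on the upper spoke.

```bash
cat >> h.py <<'E'
OFF=18.5; AX=-146.; AZ=132.
def tcp_for(phi,off=OFF): return cw(AX+55*np.sin(phi)-off,0,AZ+55*np.cos(phi)-6)
def meas(r,base,n=12):
    f=force(r,n)[0]-base; p=np.array(r.current_tcp_pos()); x,_=wc(p)
    Fx=-(f[:2]@ex); Fz=-f[2]
    s=np.clip((x+OFF-AX)/55,-1,1); phi=np.arcsin(s)
    tau=(Fx*55*np.cos(phi)-Fz*(55*s-9))/1000
    return phi,tau,Fx,Fz,-(f[:2]@ey)
E
python3 - <<'E'
from bench import robot
from h import *
base=force(robot,15)[0]; print("base",base.round(2),robot.current_ft_torque())
np.save("base.npy",base)
print(robot.current_tcp_pos(),wc(robot.current_tcp_pos()))
print(robot.move_linear(cw(-205,0,178),speed=120,f_stop=6))
r=robot.move_linear(cw(-165,0,178),speed=25,f_stop=3.5); x=wc(robot.current_tcp_pos())[0]; phi=np.arcsin((x+OFF-AX)/55)
print("contact",r,x,phi,robot.current_t())
while phi<0.8:
    phi=min(phi+0.12,.8)
    r=robot.move_linear(tcp_for(phi),speed=40,f_stop=10)
    print(round(phi,2),r,np.round(meas(robot,base,6),3),np.round(robot.current_ft_torque(),2))
    if r or phi>=.8: break
print(robot.current_t())
E
```

```text
base [ 0.25 -0.16 -0.01] [-0.02891485  0.16902207  0.00992971]
[432.32376581  15.00260648 224.75202143] [-1.93890733e+02 -1.82249486e-01]
False
contact True -180.80863516867015 -0.3010473744645801 18.325
-0.18 False [-0.19   0.205  3.244  1.548 -0.855] [ 0.05  0.75 -0.04]
-0.06 False [-0.057  0.173  3.634 -2.214 -1.424] [0.32 0.73 0.03]
0.06 False [ 0.064  0.145  2.817 -1.686 -1.168] [0.22 0.53 0.01]
0.18 False [ 0.184  0.121  2.208 -1.483 -1.04 ] [ 0.21  0.5  -0.01]
0.3 False [ 0.303  0.12   2.148 -0.953 -1.042] [0.2  0.48 0.07]
0.42 False [ 0.424  0.102  1.925 -0.373 -0.73 ] [0.17 0.46 0.02]
0.54 False [ 0.547  0.105  1.94  -0.715 -1.322] [0.2  0.42 0.01]
0.66 False [ 0.673  0.128  1.544 -2.436 -1.129] [0.15 0.29 0.07]
0.78 False [ 0.789  0.12   0.613 -3.219 -0.987] [ 0.2   0.25 -0.05]
0.8 False [ 0.805  0.21   1.518 -4.969 -1.028] [0.23 0.35 0.03]
21.9417
```

The free turning felt light, as expected (0.1–0.2 N m at rest; resting values run low). Next is the second spoke, in slower, finer steps.

```bash
python3 - <<'E'
from bench import robot
from h import *
p=wc(robot.current_tcp_pos())
robot.move_linear(cw(p[0]-12,0,175),speed=100)
robot.move_linear(cw(p[0]-12,0,215),speed=200)
robot.move_linear(cw(-222,0,215),speed=250)
robot.sleep(.15); base=force(robot,12)[0]; np.save("base.npy",base); print(base.round(2),robot.current_t())
d=robot.get_image("scene");cv2.imwrite("pics/s5.png",cv2.resize(d["img"][150:310,150:310],None,fx=3.5,fy=3.5))
E
```

```text
[-0.16  0.15  0.07] 23.3417
```

View pics/s5.png

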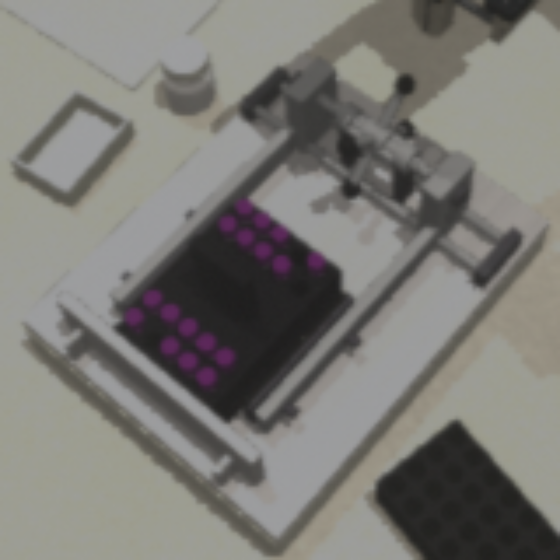

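The turnbuckle has turned and both jaws have drawn in. A ball at (404,85) in the crop now leans toward the robot, ready for the second push.

```bash
cat > turn.py <<'E'
import sys,json
from bench import robot
from h import *
def go(phi,end,step,spd,tmax,n=6,base=np.load("base.npy"),fs=9):
    while phi<end-1e-6:
        phi=min(phi+step,end)
        r=robot.move_linear(tcp_for(phi),speed=spd,f_stop=fs)
        m=meas(robot,base,n)
        print(round(phi,3),int(r),np.round(m,3),round(robot.current_t(),1))
        if r or m[1]>tmax: return phi
    return phi
E
python3 - <<'E'
from turn import *
print(robot.move_linear(cw(-222,0,165),speed=120,f_stop=5))
r=robot.move_linear(cw(-185,0,165),speed=25,f_stop=4.5); x=wc(robot.current_tcp_pos())[0]; phi=np.arcsin((x+OFF-AX)/55)
print("contact",r,x,phi,robot.current_t())
go(phi,-0.2,.07,15,.3)
E
```

```text
False
contact True -201.6728160665142 -0.7421436550759397 24.8583
-0.672 0 [-0.69   0.232  4.386  1.039 -0.717] 25.4
-0.602 0 [-0.618  0.199  6.426 -2.164 -1.313] 25.9
-0.532 0 [-0.556  0.225  8.279 -4.241 -1.533] 26.4
-0.462 0 [-0.491  0.212 10.288 -8.213 -0.74 ] 26.8
-0.392 0 [-0.409  0.204  7.878 -6.258 -1.597] 27.3
-0.322 0 [-0.329  0.232  7.072 -5.094 -1.457] 27.7
-0.252 0 [-0.252  0.202  5.748 -4.594 -1.315] 28.2
-0.2 0 [-0.197  0.197  5.308 -4.504 -1.194] 28.6
```

Slow steps read a steady free torque of about 0.21. Continuing.

```bash
python3 - <<'E'
from turn import *
go(-.2,0.8,.06,15,.31,n=8)
E
```

```text
-0.14 0 [-0.135  0.212  4.956 -3.556 -1.028] 29.0
-0.08 0 [-0.073  0.172  3.849 -2.989 -1.194] 29.4
-0.02 0 [-0.016  0.175  3.681 -2.766 -0.772] 29.9
0.04 0 [ 0.042  0.186  3.727 -2.873 -0.659] 30.3
0.1 0 [ 0.102  0.188  3.597 -2.525 -0.769] 30.7
0.16 0 [ 0.163  0.174  3.202 -2.62  -0.57 ] 31.2
0.22 0 [ 0.224  0.173  3.091 -2.239 -0.863] 31.6
0.28 0 [ 0.284  0.17   2.991 -1.92  -0.712] 32.0
0.34 0 [ 0.344  0.159  2.707 -1.948 -0.625] 32.5
0.4 0 [ 0.403  0.148  2.466 -1.829 -0.199] 32.9
0.46 0 [ 0.463  0.163  2.877 -1.409 -0.913] 33.3
0.52 0 [ 0.525  0.164  2.755 -1.76  -0.581] 33.8
0.58 0 [ 0.586  0.163  2.297 -2.672 -0.599] 34.2
0.64 0 [ 0.644  0.254  3.09  -4.921 -0.86 ] 34.6
0.7 0 [ 0.701  0.391  4.519 -7.613 -0.882] 35.1
```

The torque rises near φ = 0.65–0.7 (θ ≈ 3.8), but Fz also grows there as the spoke leans away. To avoid a false reading I hand over to the next spoke and measure again.

```bash
python3 - <<'E'
from turn import *
p=wc(robot.current_tcp_pos())
robot.move_linear(cw(p[0]-12,0,175),speed=100)
robot.move_linear(cw(p[0]-12,0,215),speed=200)
robot.move_linear(cw(-224,0,215),speed=250)
robot.sleep(.15); base=force(robot,12)[0]; np.save("base.npy",base); print(base.round(2),robot.current_t())
import pickle
D={n:robot.get_image(n) for n in("scene","top")};pickle.dump(D,open("d6.pkl","wb"))
o=np.hstack([cv2.resize(D["scene"]["img"][160:305,150:315],None,fx=2.4,fy=2.4,interpolation=2),cv2.resize(D["top"]["img"][95:225,205:320],(396,348),interpolation=2)]);cv2.imwrite("pics/b6.png",cv2.convertScaleAbs(o,alpha=1.5))
r=rackpose(D["top"],cw(48,1.3,0)); print(r,wc(r[0]))
E
```

```text
[ 0.19 -0.02 -0.05] 36.45
(array([ 6.75318039e+02,  6.30298568e-01, -6.48016902e-02]), 17, np.float64(0.3750136843955499)) [49.52056784  1.74612763]
```

View pics/b6.png

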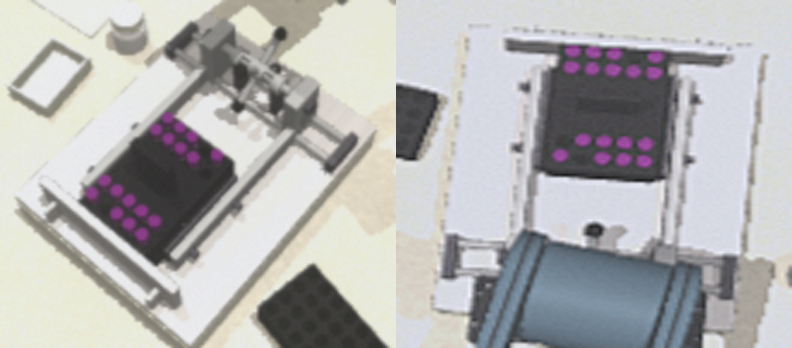

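Both pads now meet the rack sides in the images. The rack is still home (x 49.5) and square. I'll measure gently on the third spoke.

```bash
python3 - <<'E'
from turn import *
print(robot.move_linear(cw(-226,0,161),speed=120,f_stop=5))
r=robot.move_linear(cw(-190,0,161),speed=20,f_stop=4.5); x=wc(robot.current_tcp_pos())[0]; phi=np.arcsin((x+OFF-AX)/55)
print("contact",r,x,phi,robot.current_t())
go(phi-.0,phi+.06,.02,10,.38,n=15)
E
```

```text
False
contact True -207.3853801038423 -0.8942411533334671 38.1917
-0.874 0 [-0.887  0.105  1.734  0.858 -0.34 ] 38.6
-0.854 0 [-0.879  0.28   5.158  1.938 -0.416] 39.0
-0.834 0 [-0.875  0.368  6.265  2.877 -0.441] 39.4
```

```bash
python3 - <<'E'
from turn import *
go(-.834,-.80,.012,10,.44,n=15)
E
```

```text
-0.822 0 [-0.871  0.418  6.728  3.525 -0.525] 39.7
-0.81 0 [-0.865  0.449  6.873  4.014 -0.499] 40.1
```

```bash
python3 - <<'E'
from turn import *
go(-.81,-.77,.01,10,.475,n=20)
E
```

```text
-0.8 0 [-0.86   0.472  7.115  4.278 -0.275] 40.5
-0.79 0 [-0.853  0.502  7.382  4.669 -0.476] 40.9
```

```bash
python3 - <<'E'
from turn import *
go(-.79,-.772,.009,10,.51,n=20)
E
```

```text
-0.781 0 [-0.847  0.517  7.764  4.67  -0.208] 41.4
```

```bash
python3 - <<'E'
from turn import *
p=wc(robot.current_tcp_pos()); z=robot.current_tcp_pos()[2]
robot.move_linear(cw(p[0]-18,0,z),speed=60)
robot.move_linear(cw(p[0]-18,0,225),speed=200)
robot.move_ptp([250,250,300],down(A))
print(robot.current_t(),force(robot)[0])
D={n:robot.get_image(n) for n in("scene","top")}
o=np.hstack([cv2.resize(D["scene"]["img"][160:305,150:315],None,fx=2.4,fy=2.4,interpolation=2),cv2.resize(D["top"]["img"][95:225,205:320],(396,348),interpolation=2)]);cv2.imwrite("pics/b7.png",cv2.convertScaleAbs(o,alpha=1.5))
r=rackpose(D["top"],cw(48,1.3,0)); print(r,wc(r[0]))
E
```

```text
43.4167 [ 0.10571631 -0.01850817  0.01788271]
(array([ 6.75349817e+02,  6.66929922e-01, -6.50836707e-02]), 17, np.float64(0.3634099294454541)) [49.54982171  1.78480431]
```

View pics/b7.png

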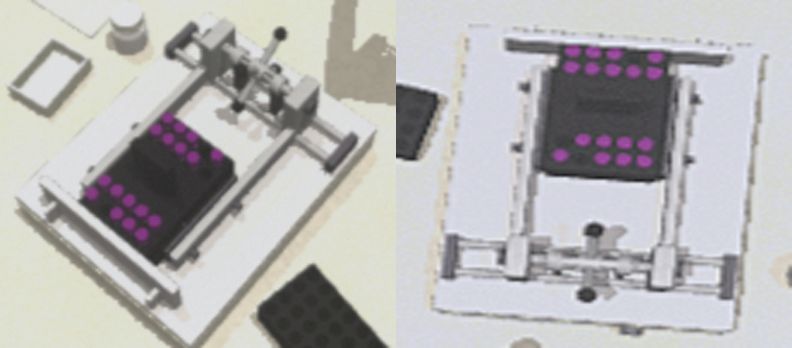

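```bash
python3 - <<'E'
from bench import robot
robot.hand_in(); print(robot.current_t())
E
```

```text
the job is handed in; nothing more can be done
the job is handed in; nothing more can be done
```

I slid the black rack home, clamped it with the turnbuckle, and handed the job in at about 43 s of the 72 s limit. No verdict came back.

- **Rack:** I gripped it by its handle, squared it up and slid it to the stop, then nudged it lightly at about 8 N. The last picture puts its middle at clamp x = 49.5 mm, where 50 is fully home. Its yaw is within 0.002 rad of the mixer's.
- **Clamping:** I turned the turnbuckle with pushes on three successive spokes. The turning got clearly heavier at a reading of about 3.7–3.8 rad, and I stopped near 3.86. The last torque reading was 0.52 N m, against the 0.40–0.58 allowed. If the fingertip was touching the lowest point of the ball, the true value would be about 0.47.
- **Final check:** Both pads bear on the rack, the robot was clear of everything, and its contact force read about zero. I saw no change in the jar, the tray or the empty rack, but I judged that by eye and did not measure it.

**Checks that disagreed:**
- Free turning read 0.16–0.23 N m in slow steps, instead of the stated 0.24. The earlier, faster stroke read as low as 0.10.
- Past about 0.6 rad of spoke lean, the vertical force on the finger made the torque less certain. I therefore measured again on the third spoke, which barely moved until about 0.45–0.5 N m.
- Counting only the angle turned after the torque rose gives a lower figure, around 0.36–0.39 N m, just under the allowed band. I trusted the direct reading over it.
- The grip put the rack's home position at x = 47.9 mm and the camera at 49.4 mm, which is within the calibration error.

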